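Load a reagent carton into the free roller lane

TASK

Two short sloped roller lanes stand on the lab table; one already holds a flat carton at its stop, the other is empty. Take the tall reagent carton (the larger of the two cartons standing on the table), set it down gently and lengthwise on the upper end of the empty lane, which is the end nearer the robot, and let go there, so that it rolls by itself down to the stop. Do not push or carry it down the lane, and leave the flat carton in the other lane where it is.

Things in the scene. Friction and masses are not known exactly. Their poses are not given: they have to be found in the camera images.
- carton_tall: The carton to load: tall, white, red stripe, 62 (its x) x 112 (its y) x 58 mm high, 0.1 to 0.17 kg, stiff. Origin: centre of its underside; z up. It stands on the table left or right of the lanes, its long side roughly along world x (up to 40 degrees off). The smaller carton (55 x 95 x 45 mm, green stripe) on the lanes' other side is not wanted.
- lane_free: The empty lane, fixed: 14 free steel rollers between two rails 84 mm apart inside (122 mm over the feet) that rise 14 mm above the roller tops. Origin: on the table under its middle. x: level, along the lane, pointing downhill and away from the robot (within 8 degrees of world x); z up. The roller-top plane falls 6 degrees towards +x, 60 mm above the origin; upper end open, x = -180 mm.
- lane_free_load (a point): A point on the empty lane's roller tops, midway between the rails near the upper end (x = -110, z = 71.5 mm in the lane's frame): set the middle of the carton's underside down here, tilted 6 degrees with the lane or level. Released, it rolls at 0.1 to 0.3 m/s to the stop, a cross plate (face at lane x = +165 mm, 31 mm high above the rollers); its origin is then at about lane x = +108 mm.
- carton_flat: The flat white carton (68 x 120 x 30 mm, origin at the centre of its underside, y along its length) that already rests at the stop of the other lane, of the same size, which stands beside the empty one. To be left alone.

How it is judged:
By the outcome, as a careful person would: the job done as asked, in the order asked, and still so for the second after the job is handed in, with the robot touching nothing.
It also fails if it takes over 38 s, if anything falls off the work surface, if the arm or the gripper's body presses on something with over 40 N, if the wrist force passes 120 N, or if a joint passes its speed limit or range.

ROBOT

A 6-joint arm with a two-finger parallel gripper is mounted at the origin on a cart in front of the work surface, level with it; the furniture and walls round the work are solid. World frame = base frame: x ahead of the robot, y to its left, z up, the work surface at z = 0. Lengths are in m, angles in rad, forces in N, time in s.
With the tool pointing down it reaches from about 0.3 to 0.875 m from the base axis. Payload 6.4 kg.
Tool frame: the origin (TCP) lies on the centre line of the jaws, within the pads' length; the fingertips stand 14 mm ahead of it and the grasp point (between the pads) lies 5 mm behind it; z points along the fingers, y is the line along which they close (so a half turn about z gives the same grasp; the last joint's range is limited). The gripper opens to 85 mm and grips with 20 to 120 N. Pads are 22 mm wide; open, the fingers measure 114 mm over their backs; the gripper's body (76 mm by 85 mm) begins 54 mm behind the grasp point. The pads swing forward as they close: fully open they stand 13 mm farther back than shut.
Start: joints at [0.919, 0.181, 1.607, -0, 1.354, -0.206], TCP at [0.248, 0.519, 0.245] pointing down, gripper open.
Joint ranges: [-2.99, 2.99], [-0.89, 2.07], [0.3, 2.58], [-1.14, 4.28], [0, 2.63], [-3.12, 3.12]. Speed limits (rad/s): [2.57, 2.57, 3.01, 3.14, 3.14, 3.14].

INTERFACE

Orientations are given as a unit quaternion [x, y, z, w].
In Python, from workcell import robot, claw, imaging gives the robot as it stands. Calls block until the motion is done:
- robot.movep(position, orientation): joint-space move of the TCP to a pose.
- robot.move_linear(position, rate=0.15, rot=None, force_limit=None): straight line of the TCP; rot=None keeps the orientation; rate is the mean speed in m/s. With force_limit (N) it stops when the force on the tool has changed by that much, and returns True; else False.
- robot.set_joints(angles): joint-space move.
- claw.gripper_to(opening, effort=None): finger opening in m; effort is the grip in N (None keeps the last); returns when the fingers have stopped.
- robot.pause(seconds).
- robot.ik(position, orientation): joint angles nearest the present ones, or None.
- robot.observe(): the state.
- imaging.read_camera(name): name is "side" or "top"; returns (picture, depth): 480x640x3 uint8, red, green, blue; 480x640 float32, m along the optical axis (not along the pixel's ray), 0 where there is no reading.
- imaging.get_calibration(name): a dict with "vertical_fov" (degrees; the focal length in pixels is half the picture's height over the tangent of half this angle, whatever the lens; pixels are square), "cx", "cy" (the principal point, pixels), "cam_to_world" (4x4, takes a point from camera to world coordinates). Camera axes: x right, y up, looking along -z (the intrinsics and any distortion apply to the point x, -y, -z); pixel columns grow to the right and rows downward; lengths in m; the calibration is good to about 2 mm. A picture is of the moment at which its call begins. get_calibration takes no time and is no camera call.
A pose or a line that the arm cannot do raises robot.IKError and nothing moves.
- robot.finish_job(): hands the job in; it is judged then, once.
Trained networks look in the newest picture that a camera, given by its name, has taken for a name from the list of things; names that differ only in an ending like _2 or _b are one class to them, and where a whole thing is asked for, a point or a joint stands for the part that bears it (a point fixed in the world has none). Each returns a list of dicts, best first, with "conf" (0 to 1); they miss things now and then, are a little off and sometimes report something else, mostly with a low value. They report only what shows in the picture. A call takes as long as a camera call.
- imaging.cut_out(camera, target): "mask" (480x640 bool, what is visible of it).
- imaging.tip_of(camera, target): "at" ([x, y, z] in m, in world coordinates, good to about 4 mm: a listed point, or the origin of a listed thing).
The state is a dict: "clock": time; "qpos": joint angles; "qvel": joint speeds; "joint_efforts": joint torques, N m; "tcp_pos": TCP position; "orientation": TCP orientation; "ft_force": force on the tool from outside, world axes, zero at the start; "ft_torque": the same for the moment, N m; "opening": finger opening in m; "gripper_force": force on a finger pad.
Only numpy, scipy, OpenCV 4.12 (cv2) and the standard library are available. Lean on these libraries where they do the work, as an engineer would, in place of code of your own. Each camera call takes 0.05 s, during which the arm holds its last target. There are 200 camera calls.

## Working session

There is one attempt and no reset: what is moved stays moved. The work goes in short steps, each a Python script; the robot and the scene stay as the last script left them, time stands still between calls to the robot, and variables do not carry over. Pictures are saved under pics/ and viewed, at most 10 in all, crops included, and the job is handed in when it is done.

```bash
mkdir -p pics; ls; cat > h.py <<'E'
import numpy as np, cv2
from workcell import robot, claw, imaging
def cloud(name, depth):
    c=imaging.get_calibration(name); f=240/np.tan(np.radians(c["vertical_fov"])/2)
    v,u=np.mgrid[0:480,0:640]
    P=np.stack([(u-c["cx"])/f*depth,-(v-c["cy"])/f*depth,-depth,np.ones_like(depth)],-1)
    return (P@np.array(c["cam_to_world"]).T)[...,:3]
E
python3 - <<'E'
from h import *
ims=[]
for n in("side","top"):
    p,d=imaging.read_camera(n); cv2.imwrite(f"pics/{n}0.png",p[...,::-1]); 
    c=imaging.get_calibration(n); print(n,{k:np.round(v,3).tolist() if not isinstance(v,str) else v for k,v in c.items()},(d>0).mean())
    W=cloud(n,d); np.savez(f"{n}0.npz",p=p,d=d,W=W)
    for t in("carton_tall","lane_free","lane_free_load","carton_flat"):
        print(t,[(round(r["conf"],2),np.round(r["at"],3).tolist()) for r in imaging.tip_of(n,t)])
        if t!="lane_free_load":
            for r in imaging.cut_out(n,t)[:2]:
                m=r["mask"]&(d>0); q=W[m]; v,u=np.nonzero(r["mask"])
                print("  mask",round(r["conf"],2),m.sum(),u.min(),u.max(),v.min(),v.max(),np.round(np.percentile(q,[2,50,98],axis=0),3).tolist() if len(q) else None)
                if r["conf"]>.4: np.save(f"m_{n}_{t}.npy",r["mask"])
print(robot.observe()["clock"])
E
```

```text
pics
workcell.py
side {'vertical_fov': 52.762, 'cx': 325.177, 'cy': 244.057, 'cam_to_world': [[0.454, 0.722, -0.523, -0.053], [-0.891, 0.365, -0.27, -0.357], [-0.004, 0.589, 0.808, 1.071], [0.0, 0.0, 0.0, 1.0]]} 0.9960579427083334
carton_tall [(0.73, [0.513, 0.347, -0.003])]
  mask 0.8 1334 170 213 202 249 [[0.455, 0.309, 0.002], [0.502, 0.333, 0.055], [0.569, 0.377, 0.061]]
lane_free [(0.81, [0.583, -0.086, 0.0])]
  mask 0.56 5038 296 390 204 325 [[0.41, -0.143, -0.003], [0.578, -0.092, 0.056], [0.752, -0.044, 0.085]]
lane_free_load [(0.98, [0.471, -0.088, 0.071])]
carton_flat [(0.92, [0.68, 0.155, 0.042])]
  mask 0.75 1002 261 303 181 219 [[0.621, 0.118, 0.056], [0.67, 0.147, 0.077], [0.738, 0.185, 0.086]]
top {'vertical_fov': 54.752, 'cx': 315.364, 'cy': 234.128, 'cam_to_world': [[0.02, 0.985, -0.172, 0.366], [-1.0, 0.02, -0.003, -0.031], [0.001, 0.172, 0.985, 1.198], [0.0, 0.0, 0.0, 1.0]]} 0.9959309895833334
carton_tall [(0.88, [0.516, 0.345, 0.001])]
  mask 0.97 1379 151 182 230 276 [[0.457, 0.311, 0.014], [0.511, 0.341, 0.058], [0.565, 0.378, 0.063]]
lane_free []
  mask 0.68 4329 316 361 159 300 [[0.411, -0.141, 0.008], [0.577, -0.088, 0.06], [0.751, -0.036, 0.088]]
lane_free_load [(0.83, [0.472, -0.087, 0.074])]
carton_flat [(0.83, [0.68, 0.155, 0.045])]
  mask 0.64 1283 229 258 163 210 [[0.622, 0.121, 0.069], [0.678, 0.154, 0.08], [0.737, 0.187, 0.088]]
0.8
```

View pics/side0.png

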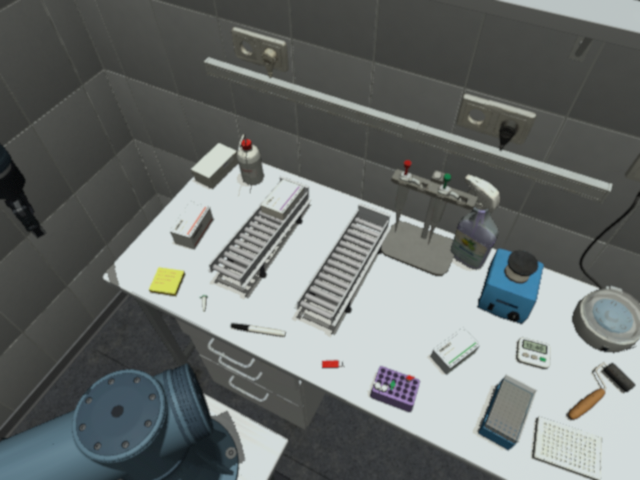

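View pics/top0.png

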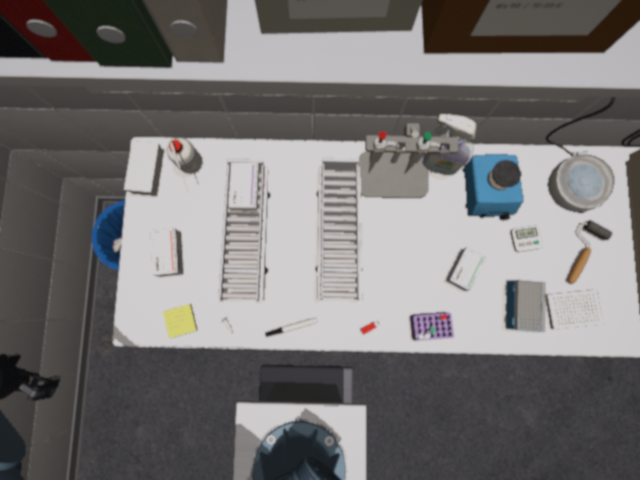

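```bash
python3 - <<'E'
from h import *
for n in("top","side"):
    z=np.load(f"{n}0.npz"); W=z["W"]
    m=np.load(f"m_{n}_carton_tall.npy"); q=W[m]; print(n,"table z",np.median(W[...,2][(abs(W[...,0]-.5)<.1)&(abs(W[...,1]-.25)<.03)]))
    t=q[(q[:,2]>.05)&(q[:,2]<.07)]; r=cv2.minAreaRect((t[:,:2]*1000).astype(np.float32)); print("tall top z",np.median(t[:,2]),r)
    for y0,nm in((-.09,"free"),(.15,"flat lane")):
        # rails: highest points per x slice
        L=W[(abs(W[...,1]-y0)<.1)&(W[...,0]>.38)&(W[...,0]<.78)&(W[...,2]>.03)&(W[...,2]<.12)]
        for x in np.arange(.40,.77,.04):
            s=L[abs(L[:,0]-x)<.008]
            if len(s)<5: continue
            ctr=np.median(s[:,1])
            print(nm,round(x,2),len(s),"y",np.round([s[:,1].min(),s[:,1].max(),(s[:,1].min()+s[:,1].max())/2],3),"z mid",np.round(np.median(s[abs(s[:,1]-ctr)<.025,2]),4), "zmax",np.round(s[:,2].max(),3))
E
```

```text
top table z 0.0009212583151050335
tall top z 0.05895068881449117 ((513.2821044921875, 346.8607177734375), (113.35725402832031, 64.12216186523438), 7.276810646057129)
free 0.4 29 y [-0.142 -0.037 -0.09 ] z mid 0.0623 zmax 0.095
free 0.44 264 y [-0.142 -0.037 -0.09 ] z mid 0.0749 zmax 0.093
free 0.48 303 y [-0.143 -0.036 -0.089] z mid 0.0653 zmax 0.09
free 0.52 139 y [-0.143 -0.035 -0.089] z mid 0.0652 zmax 0.083
free 0.56 214 y [-0.141 -0.035 -0.088] z mid 0.0617 zmax 0.081
free 0.6 189 y [-0.141 -0.036 -0.089] z mid 0.0575 zmax 0.075
free 0.64 123 y [-0.141 -0.036 -0.088] z mid 0.0522 zmax 0.072
free 0.68 216 y [-0.141 -0.035 -0.088] z mid 0.0497 zmax 0.068
free 0.72 205 y [-0.164 -0.034 -0.099] z mid 0.045 zmax 0.116
free 0.76 70 y [-0.132 -0.043 -0.088] z mid 0.0744 zmax 0.077
flat lane 0.4 168 y [0.098 0.206 0.152] z mid 0.0773 zmax 0.095
flat lane 0.44 168 y [0.098 0.206 0.152] z mid 0.0734 zmax 0.094
flat lane 0.48 275 y [0.098 0.207 0.153] z mid 0.069 zmax 0.088
flat lane 0.52 203 y [0.099 0.208 0.153] z mid 0.0642 zmax 0.085
flat lane 0.56 123 y [0.101 0.208 0.155] z mid 0.062
[... 945 characters left out ...]
0.72 202 y [-0.167 -0.043 -0.105] z mid 0.0422 zmax 0.119
free 0.76 75 y [-0.134 -0.043 -0.089] z mid 0.0707 zmax 0.076
flat lane 0.4 209 y [0.097 0.205 0.151] z mid 0.0747 zmax 0.094
flat lane 0.44 145 y [0.096 0.197 0.146] z mid 0.0736 zmax 0.091
flat lane 0.48 290 y [0.095 0.198 0.146] z mid 0.066 zmax 0.086
flat lane 0.52 193 y [0.098 0.198 0.148] z mid 0.0613 zmax 0.081
flat lane 0.56 111 y [0.098 0.198 0.148] z mid 0.0595 zmax 0.078
flat lane 0.6 189 y [0.098 0.199 0.149] z mid 0.0545 zmax 0.073
flat lane 0.64 182 y [0.098 0.199 0.149] z mid 0.0777 zmax 0.088
flat lane 0.68 160 y [0.098 0.2   0.149] z mid 0.0767 zmax 0.084
flat lane 0.72 147 y [0.105 0.2   0.153] z mid 0.0728 zmax 0.08
```

The views show the red-striped carton at about (193,225) side and (165,252) top, and the empty lane at (345,265) side and (338,230) top. This matches the networks and the depth: the carton is at (0.514, 0.346) with yaw 7.5° and its top at 58 mm. The lane centreline is at y≈-0.089 with yaw≈0.3°, and the rollers are at z≈0.0715 at x=0.472.

```bash
cat >> h.py <<'E'
from scipy.spatial.transform import Rotation as R
def rot(yaw,pitch=0,flip=0):   # tool down, closing line across a carton whose long axis is at yaw; pitch lowers +x end
    return R.from_euler("z",yaw,degrees=True)*R.from_euler("y",pitch,degrees=True)*R.from_matrix(np.diag([1,-1,-1.]))*R.from_euler("z",180*flip,degrees=True)
LOAD=np.array([.472,-.0895,.0715]); LY=.3
def over_lane(h,flip):   # TCP with underside centre h above load point, along lane normal
    T=R.from_euler("z",LY,degrees=True)*R.from_euler("y",6,degrees=True)
    return LOAD+T.apply([0,0,.040+h]), rot(LY,6,flip).as_quat()
E
python3 - <<'E'
from h import *
def cost(f):
    a=robot.ik([.514,.346,.2],rot(7.5,0,f).as_quat()); p,q=over_lane(.1,f); b=robot.ik(p,q); print(f,a,b)
    return 99 if a is None or b is None else max(abs(a[5]),abs(b[5]))
f=min((0,1),key=cost); print("flip",f); open("flip","w").write(str(f))
q=rot(7.5,0,f).as_quat()
claw.gripper_to(.085,effort=35)
robot.movep([.514,.346,.14],q); 
print(robot.move_linear([.514,.346,.040],rate=.12,force_limit=8))
print(robot.observe()["tcp_pos"])
claw.gripper_to(.05,effort=35); o=robot.observe(); print(o["opening"],o["gripper_force"],o["clock"])
robot.move_linear([.514,.346,.25],rate=.2)
p,q=over_lane(.10,f); robot.movep(p,q)
for n in("top","side"):
    im,d=imaging.read_camera(n); cv2.imwrite(f"pics/{n}1.png",im[...,::-1])
    print([(r["conf"],r["at"]) for r in imaging.tip_of(n,"carton_tall")],[(r["conf"],r["at"]) for r in imaging.tip_of(n,"lane_free_load")])
o=robot.observe(); print(o["opening"],o["gripper_force"],o["clock"],o["tcp_pos"],o["ft_force"],"want underside",LOAD+[.0,0,.1])
E
```

```text
0 [ 4.01193743e-01  3.19325287e-01  1.53188024e+00 -4.44089210e-16
  1.29038712e+00  1.84109038e+00] [-0.39628465  0.10793248  1.76578474 -0.0417488   1.36449519  1.17980463]
1 [ 4.01193743e-01  3.19325287e-01  1.53188024e+00 -4.44089210e-16
  1.29038712e+00 -1.30050228e+00] [-0.39628465  0.10793248  1.76578474 -0.0417488   1.36449519 -1.96178802]
flip 0
False
[0.51472944 0.34634269 0.04086204]
0.061464411492765464 39.61763799190521 4.125
[(0.88, [0.479, -0.0911, 0.1695])] [(0.81, [0.4758, -0.0865, 0.0724])]
[(0.93, [0.4813, -0.0872, 0.1664])] [(0.67, [0.4744, -0.0864, 0.0669])]
0.06132391739033755 38.92654895782471 7.2333 [ 0.48681567 -0.0888856   0.21078442] [-0.19177609 -0.4629872  -1.6303605 ] want underside [ 0.472  -0.0895  0.1715]
```

```bash
python3 -c "
import cv2
a=cv2.imread('pics/top1.png')[140:320,230:410];b=cv2.imread('pics/side1.png')[150:350,240:440]
cv2.imwrite('pics/c1.png',cv2.hconcat([cv2.resize(a,(400,400)),cv2.resize(b,(400,400))]))"
```

```text
(no output)
```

View pics/c1.png

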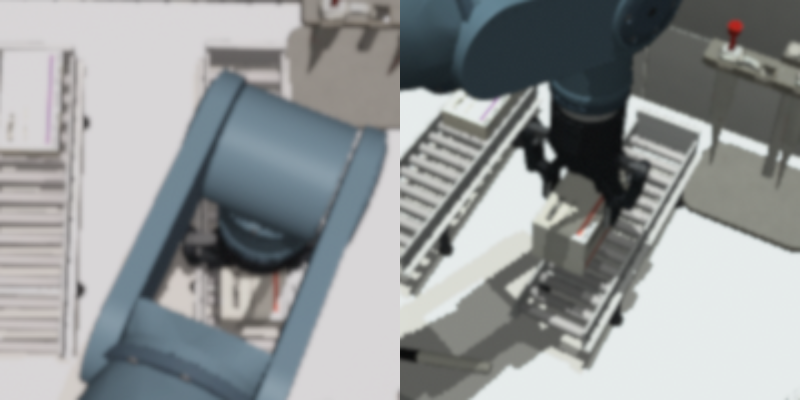

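The crops show the carton held straight and square above the lane's upper end: at about (255,290) in the left half and (565,230) in the right. I'll lower it until it touches, release it and retreat.

```bash
python3 - <<'E'
from h import *
f=int(open("flip").read())
p,q=over_lane(.012,f); robot.move_linear(p,rate=.12)
robot.pause(.2)
p,q=over_lane(-.005,f); hit=robot.move_linear(p,rate=.02,force_limit=3)
o=robot.observe(); pz,_=over_lane(0,f); print(hit,o["tcp_pos"]-pz,o["ft_force"],o["clock"])
if hit and abs((o["tcp_pos"]-pz)[2])<.007:
    claw.gripper_to(.085)
    p,q=over_lane(.12,f); robot.move_linear(p,rate=.15)
    robot.pause(1.5)
    robot.movep([.40,.35,.30],rot(7.5,0,f).as_quat())
    for n in("top","side"):
        im,d=imaging.read_camera(n); cv2.imwrite(f"pics/{n}2.png",im[...,::-1])
        for t in("carton_tall","carton_flat"): print(t,[(r["conf"],r["at"]) for r in imaging.tip_of(n,t)])
    a=cv2.imread('pics/top2.png')[140:320,210:390];b=cv2.imread('pics/side2.png')[150:350,240:440]
    cv2.imwrite('pics/c2.png',cv2.hconcat([cv2.resize(a,(400,400)),cv2.resize(b,(400,400))]))
    print(robot.observe()["clock"])
E
```

```text
True [4.32330883e-04 9.88402853e-06 1.44876124e-03] [ 0.25409582 -0.27184381  3.8237849 ] 8.8917
carton_tall []
carton_flat [(0.68, [0.681, 0.1553, 0.045])]
carton_tall [(0.6, [0.6927, -0.0882, 0.0461])]
carton_flat [(0.84, [0.6775, 0.1556, 0.0453])]
13.6583
```

View pics/c2.png

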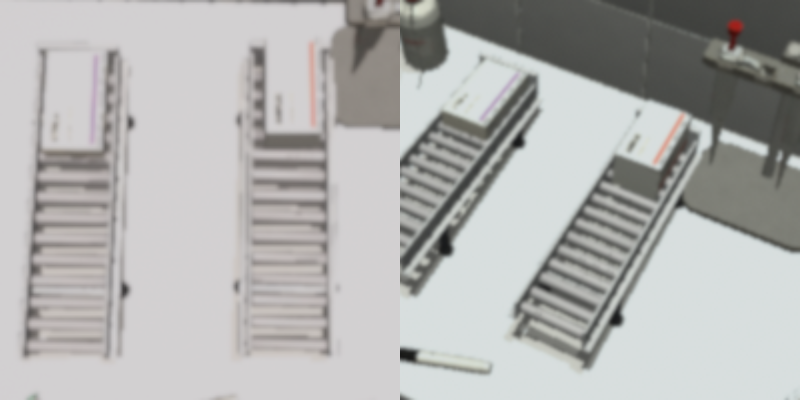

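The tall carton rests square at the stop, at about (290,90) left and (655,150) right. Its origin is at lane x≈0.11 m, where it should be. The flat carton has not moved and the arm is clear.

```bash
python3 -c "
from workcell import robot
print(robot.finish_job())"
```

```text
the job is handed in; nothing more can be done
None
```

The tall carton was set down on the upper end of the empty lane, released, and rolled by itself to the stop; the flat carton was left where it was, and the job is handed in (last clock reading before hand-in 13.7 s of the 38 s allowed).

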